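# Hang a parts bin on the louvred rail of a repair bench

## Robot

A 6-joint arm with a two-finger parallel gripper is mounted at the origin on the work surface. World frame = base frame: x ahead of the robot, y to its left, z up, the work surface at z = 0. Lengths are in mm, angles in rad, forces in N, time in s.
With the tool pointing down it reaches from about 350 to 775 mm from the base axis. Payload 7.3 kg.
Tool frame: the origin (TCP) lies between the finger pads; the fingertips stand 14 mm ahead of it and the grasp point (between the pads) lies 5 mm behind it; z points along the fingers, y is the direction in which the jaws open and shut (so a half turn about z gives the same grasp; the last joint's range is limited). The gripper opens to 92 mm and grips with 3 to 60 N. Pads are 19 mm wide; open, the fingers measure 130 mm over their backs; the gripper's body (75 mm by 190 mm) begins 47 mm behind the grasp point.
Start: joints at [1.066, 0.342, 1.524, -0, 1.275, -0.146], TCP at [184.34, 491.592, 240.741] pointing down, gripper open.
Joint ranges: [-2.53, 2.53], [-0.77, 2.02], [0.04, 2.7], [-1, 4.14], [0.28, 2.66], [-3.11, 3.11]. Speed limits (rad/s): [2.57, 2.57, 3.14, 3.14, 3.14, 3.14].

## Interface

Orientations are given as a unit quaternion [w, x, y, z].
In Python, from plant import bot gives the robot as it stands. The module is installed in compiled form; this text tells all that it offers.
- The arm moves only by the tool move_arm, never from a script. Its argument "moves" is a list of rows, each a list of 3 entries, a list of its own where there are three numbers: the shift along the tool's x, y, z in cm, then the turn, a rotation vector about the tool's x, y, z in degrees, then the gripper command: -1 is shut, 1 is fully open, values between are in proportion. A call has 1 to 12 rows; each row is the pose to reach, as a shift and turn from the pose commanded when the call began, along the tool's axes at that moment; what a row does not reach only later rows make up. A row lasts 1/12 s, in which the tool goes at most 41.7 mm and 7.16 degrees, less where a joint would pass 70% of its speed; a pose out of reach is approached as far as the arm can. A call with a gripper value outside its range is refused whole. The fingers move at their own pace and stop on an object; "grip_force" is the grip in N (left out, the last holds). Time passes only in rows, so rows that repeat a pose let the fingers close. It gives the time, the measured TCP pose, the force and the opening at its end, in the units of the state.
- bot.sense(): the state, without advancing time (a new reading comes with each control period).
- bot.snapshot(name): name is "side" or "top"; returns (picture, depth): 400x640x3 uint8, red, green, blue; 400x640 float32, mm along the optical axis (not along the pixel's ray), 0 where there is no reading.
- bot.camera_params(name): a dict with "mtx" (3x3 intrinsics, pixels), "D" ([k1, k2, p1, p2, k3] as OpenCV has them; the pictures are not rectified), "view" (4x4, takes a point from world to camera coordinates). Camera axes: x right, y down, z forward; pixel columns grow to the right and rows downward; lengths in mm; the calibration is good to about 2 mm. A picture is of the moment at which its call begins. camera_params takes no time and is no camera call.
- bot.finish_job(): hands the job in, once; it reports no verdict.
The state is a dict: "time_s": time; "qpos": joint angles; "qd": joint speeds; "tau": joint torques, N m; "eef_pos": TCP position; "eef_rot": TCP orientation; "wrist_force": force on the tool from outside, world axes, zero at the start; "moment": the same for the moment, N m; "opening": finger opening in mm.
Only numpy, scipy, OpenCV 4.12 (cv2) and the standard library are available. Lean on these libraries where they do the work, as an engineer would, in place of code of your own. Each camera call takes 0.05 s, during which the arm holds its last target. There are 200 camera calls.

## Task

Pick up the blue parts bin and hang it on the louvred rail, in the gap between the two black bins: lift its rear lip over the louvre and ease it down until the lip catches behind it and the rail carries it, only then let go, so that it hangs there level by itself. Feel your way: do not ram or force it against the rail, do not let it drop, and leave the black bins and the other things on the bench where they are.

Things in the scene. Friction and masses are not known exactly. Their poses are not given: they have to be found in the camera images.
- blue_bin_c (a point): Blue parts bin standing on the bench, 107 long (x), 64 wide (y), 80 mm high, open top, 140 to 280 g. This point is its centre, 40 mm above its underside. x points to its back, z up; the low hopper front is at -x. Side walls 3 mm thick, of full height from 15 mm in front of this point to the back: grip it here from above, across y (64 mm). Its flat back face is at x = +52 mm.
- blue_bin_lip (a point): Middle of the lower edge of the blue bin's rear lip, 57.5 mm behind (+x) and 26 mm above blue_bin_c; same axes. A flange at the bin's top reaches back to x = +59 mm from blue_bin_c and turns down: the lip, 60 mm wide, 3 mm thick (x = +56 to +59 mm). Between lip and back face is a slot 4 mm wide and 10 mm deep that takes the louvre's tongue.
- stand: Grey stand bolted to the bench, two uprights 456 mm apart with a white louvred rail 420 mm long. Origin on the bench under the rail's middle; x to the back, y along the rail away from the robot, z up. Bins hang on its front (-x). The rail's flat sheet is the plane x = 0. Fully hung, a bin's lip stands on the pocket's floor, 8 mm below the louvre's top edge; a bin droops by up to 4 degrees.
- rail_mean (a point): Point on the stand, axes of stand, 157 mm above the bench on the sheet's plane: the MEAN height of the louvre's top edge. The rail hooks in at any height: the true edge is up to 22 mm above or below, not measured. Louvre: tongue 2.5 mm thick, 8 mm high, at x = -6 to -8.5 mm; behind it a pocket 6 mm wide, open upwards.
- near_bin (a joint): Sideways place of the black bin hanging at the rail's -y end: its centre is at y = -132 mm + this value on the stand. 64 mm wide, shaped like the blue bin; slides along the rail if shoved. Below the louvre a bead, 34 to 42 mm under the louvre's edge, has its front at x = -8.5 mm too: a bin's back pressed flat on louvre and bead has its lip right over the pocket, 1.5 mm to spare either way.
- far_bin (a joint): Sideways place of the black bin hanging at the rail's +y end: its centre is at y = +132 mm + this value on the stand. 64 mm wide. The blue bin belongs about half-way between the two black ones. The rail is stiff: come against it, and down on to it, at about 10 mm/s; landing at 20 mm/s is a knock.
- yellow_bin: Yellow bin of the same shape standing on the bench, a bystander; origin under its middle.
- meter: Yellow and grey multimeter lying on the bench, 150 x 76 x 42 mm, a bystander; origin under its middle.
- mug: White mug, 80 mm across, 92 mm high, a bystander; origin under its middle.
- flux: Blue dispenser bottle, 48 mm across, 110 mm high, a bystander; origin under its middle.
- board: Green circuit board lying on the bench, 110 x 80 mm, a bystander; origin under its middle.
Things that resemble listed ones, but are neither listed nor needed, are in the scene too. What is shaped like the part that bears blue_bin_c but red is not meant.

How it is judged (in metres and radians):
On the way, in this order (a step that is already met when the one before it is completed fails the run):
1. the blue bin is lifted clear of the bench (height (world z) of blue_bin_c above 0.085 m), for 0.2 s.
2. still held, the bin bears on the rail with its lip inside the line of the louvre (contact force between blue_bin and stand above 1.5 N and contact force between the fingers and blue_bin above 0.5 N and x of blue_bin_lip in the frame of stand between -0.0065 and 0 m and angle between blue_bin's own z axis and vertical below 0.14 rad), for 0.2 s.
At the end, for the whole second after the job is handed in: the blue bin hangs at rest between the two black bins (lip within 90 mm of the rail's middle), its lip in the louvre's pocket (lip's middle 0 to 6.5 mm in front of the rail's sheet), its centre 92 to 155 mm above the bench, level and square to the rail within 8 degrees, carried by the rail alone (x of blue_bin_lip in the frame of stand between -0.0065 and 0 m and y of blue_bin_lip in the frame of stand between -0.09 and 0.09 m and height (world z) of blue_bin_c between 0.092 and 0.155 m and angle between blue_bin's own z axis and vertical below 0.14 rad and angle between the x axis of blue_bin and the x axis of stand, either way round below 0.14 rad and contact force between blue_bin and stand above 1 N and linear speed of blue_bin below 0.02 m/s); the robot touches nothing.
It fails at once if the robot presses or knocks the blue bin against the rail or its bins with over 30 N (contact force between blue_bin and stand above 30 N and contact force between the fingers and blue_bin above 0.5 N).
It fails at once if the robot presses on the stand, the rail or its bins with over 12 N (contact force between any of the fingers, the arm and stand above 12 N).
It fails at once if the blue bin is let go and falls (over 0.25 m/s out of the fingers) (linear speed of blue_bin above 0.25 m/s and contact force between the fingers and blue_bin below 0.2 N).
It fails at once if a black bin is shoved along the rail (velocity of joint any of near_bin, far_bin above 0.02 m/s or velocity of joint any of near_bin, far_bin below -0.02 m/s).
It fails at once if a bystander on the bench is moved by over 20 mm (distance of any of yellow_bin, meter, mug, flux, board from where it was at the start of the episode above 0.02 m).
It also fails if it takes over 51 s, if anything falls off the work surface, if the arm or the gripper's body presses on something with over 40 N, if the wrist force passes 120 N, or if a joint passes its speed limit or range.

## Working session

There is one attempt and no reset: what is moved stays moved. The work goes in short steps, Python scripts to look and compute and a tool call to move; the robot and the scene stay as the last step left them, time stands still between calls to the robot, and variables do not carry over. Pictures are saved under pics/ and viewed, about 8 in all and at most 12, crops included, and the job is handed in when it is done.

Besides the shell and the picture viewer there is one more tool, called after ">>>" by a JSON object that holds its "op" and its "data". move_arm: Moves the arm, as the interface text tells. Its arguments: {"type":"object","properties":{"moves":{"type":"array","items":{"type":"array"}},"grip_force":{"type":"number"}},"required":["moves"]}

```bash
mkdir -p pics
cat > h.py <<'E'
import numpy as np, cv2
from plant import bot
def snap(n,tag):
    p,d=bot.snapshot(n); cv2.imwrite(f'pics/{tag}.png',p[:,:,::-1]); np.savez(f'pics/{tag}.npz',p=p,d=d); return p,d
def world(n,d):
    c=bot.camera_params(n); K=np.array(c['mtx'],float);D=np.array(c['D'],float);V=np.array(c['view'],float)
    v,u=np.mgrid[:d.shape[0],:d.shape[1]]
    q=cv2.undistortPointsIter(np.stack([u,v],-1).reshape(-1,1,2).astype(float),K,D,None,None,(3,50,1e-9)).reshape(d.shape+(2,))
    P=np.dstack([q[...,0]*d,q[...,1]*d,d])
    W=(P-V[:3,3])@V[:3,:3]
    W[d<=0]=np.nan
    return W
E
python3 - <<'E'
from h import *
for n in ('top','side'):
    p,d=snap(n,n+'0'); c=bot.camera_params(n); V=np.array(c['view']); print(n,c['D'],(-V[:3,:3].T@V[:3,3]).round(),V[2,:3].round(2))
print(bot.sense())
E
```

```text
top [-0.08879878  0.          0.          0.          0.        ] [ 489.   75. 1259.] [ 0.07 -0.01 -1.  ]
side [-0.0409543  0.         0.         0.         0.       ] [ 469.  832. 1048.] [ 0.09 -0.63 -0.77]
{'time_s': 0.1, 'qpos': array([ 1.06599086e+00,  3.42627534e-01,  1.52490895e+00,  2.61393438e-05,
        1.27537828e+00, -1.45981936e-01]), 'qd': array([-0.00028009, -0.00121583, -0.00263652, -0.00136791, -0.0003555 ,
       -0.00031407]), 'tau': array([ 1.52243825e-03, -4.32003629e+01, -2.44693726e+01,  7.17912172e-02,
        5.24656812e-02, -7.76056390e-05]), 'eef_pos': array([184.16687264, 491.28373195, 240.13205881]), 'eef_rot': array([-2.23172238e-04,  1.78454526e-01,  9.83947938e-01, -6.22369635e-04]), 'wrist_force': array([-0.52562158,  0.21433048, -0.39765045]), 'moment': array([ 0.01644865, -0.02304763,  0.00477153]), 'opening': 91.489552580875}
```

View pics/top0.png

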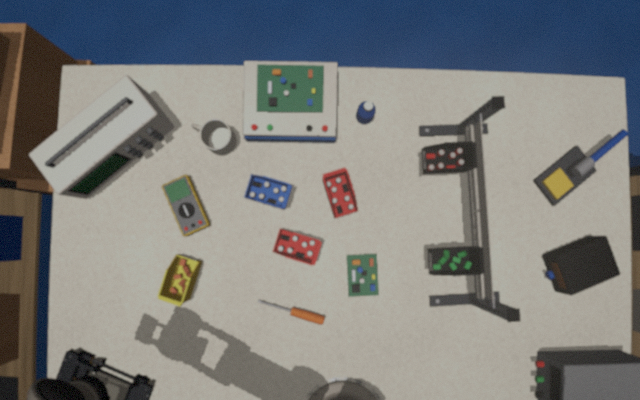

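View pics/side0.png

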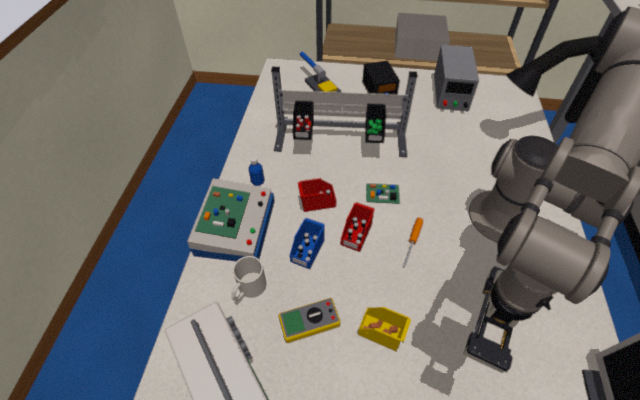

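The top view shows the blue bin at (270,192), the red look-alikes at (298,246) and (340,193), the blue bottle at (366,112), the blue-edged case at (290,135), and the rail at (478,205) with black bins at (447,158) and (455,260). I choose (270,192), the only blue bin shape. Next I measure it, with one close crop.

Run:
```python
from h import *
T=np.load('pics/top0.npz');S=np.load('pics/side0.npz')
Wt=world('top',T['d']);Ws=world('side',S['d'])
np.savez('pics/w0.npz',t=Wt,s=Ws)
def blob(p,W,r,name):
    y0,y1,x0,x1=r; q=p[y0:y1,x0:x1].astype(int); w=W[y0:y1,x0:x1]
    m=(q[...,2]>1.5*q[...,0])&(q[...,2]>q[...,1]*1.3)&(q[...,2]>50)
    w0=w[m]; print(name,m.sum(),'zpct',np.nanpercentile(w0[:,2],[2,25,50,75,98]).round())
    # footprint of everything above 12mm within region
    a=w[(w[...,2]>12)]; a=a[np.isfinite(a).all(1)]
    r=cv2.minAreaRect(a[:,:2].astype(np.float32)); print(' allrect',np.round(r[0],1),np.round(r[1],1),round(r[2],1))
    hi=a[a[:,2]>70]; r=cv2.minAreaRect(hi[:,:2].astype(np.float32)); print(' >70',len(hi),np.round(r[0],1),np.round(r[1],1),round(r[2],1), hi.mean(0).round(1), 'mean all',a.mean(0).round(1))
blob(T['p'],Wt,(170,215,240,298),'top'); blob(S['p'],Ws,(214,270,285,330),'side')
# stand in top
for (u,v) in [(478,205),(487,205),(470,205),(480,180),(484,240),(447,146),(447,158),(447,170),(455,250),(455,260),(455,272),(498,103),(512,313)]: print((u,v),Wt[v,u].round(1))
print('row profile v=205');print(Wt[205,462:496:2].round(0).tolist())
a=cv2.resize(T['p'][165:220,235:305,::-1],None,fx=6,fy=6,interpolation=cv2.INTER_CUBIC)
b=cv2.resize(S['p'][60:160,260:420,::-1],None,fx=4.2,fy=4.2,interpolation=cv2.INTER_CUBIC)
a=cv2.resize(a,(300,236)); c=np.zeros((236+b.shape[0]*300//300,max(300,b.shape[1]),3),np.uint8)
c[:236,:300]=a; c[236:236+b.shape[0],:b.shape[1]]=b
s=cv2.resize(S['p'][210:275,280:340,::-1],(218,236),interpolation=cv2.INTER_CUBIC); c[:236,310:528]=s
c=c[:600,:800]; cv2.imwrite('pics/crop0.png',c); print(c.shape)
```

```text
top 692 zpct [-2.  2.  5. 36. 82.]
 allrect [596.  203.3] [115.3  65.6] 74.6
 >70 206 [591.6 188.1] [83.9 65.6] 74.3 [587.6 171.2  79.3] mean all [596.7 199.9  45.9]
side 959 zpct [ 1. 14. 38. 62. 83.]
 allrect [598.1 203.5] [118.1  67.3] 75.0
 >70 200 [593.8 186.8] [83.7 67.2] 75.3 [590.5 174.7  78.9] mean all [597.9 197.8  45.3]
(478, 205) [ 563.8 -308.7  145.7]
(487, 205) [ 560.4 -310.1  202.4]
(470, 205) [ 571.1 -326.3   32. ]
(480, 180) [ 620.7 -304.9  171.9]
(484, 240) [ 480.9 -314.6  169.2]
(447, 146) [ 708.8 -240.4  122.7]
(447, 158) [ 686.1 -251.8   80.8]
(447, 170) [ 646.9 -234.7  141.9]
(455, 250) [ 454.4 -270.9   84.3]
(455, 260) [ 430.2 -266.9   98.2]
(455, 272) [ 401.3 -265.1  104.6]
(498, 103) [ 776.5 -311.4  274.2]
(512, 313) [ 329.  -338.3  273.8]
row profile v=205
[[573.0, -315.0, -2.0], [573.0, -320.0, -1.0], [573.0, -327.0, -2.0], [573.0, -331.0, 0.0], [571.0, -326.0, 32.0], [565.0, -303.0, 120.0], [565.0, -305.0, 128.0], [564.0, -304.0, 146.0], [564.0, -309.0, 146.0], [563.0, -311.0, 154.0], [562.0, -309.0, 173.0], [561.0, -309.0, 185.0], [561.0, -309.0, 198.0], [574.0, -386.0, 2.0], [574.0, -393.0, -3.0], [574.0, -399.0, -3.0], [574.0, -403.0, 2.0]]
(600, 672, 3)
```

View pics/crop0.png

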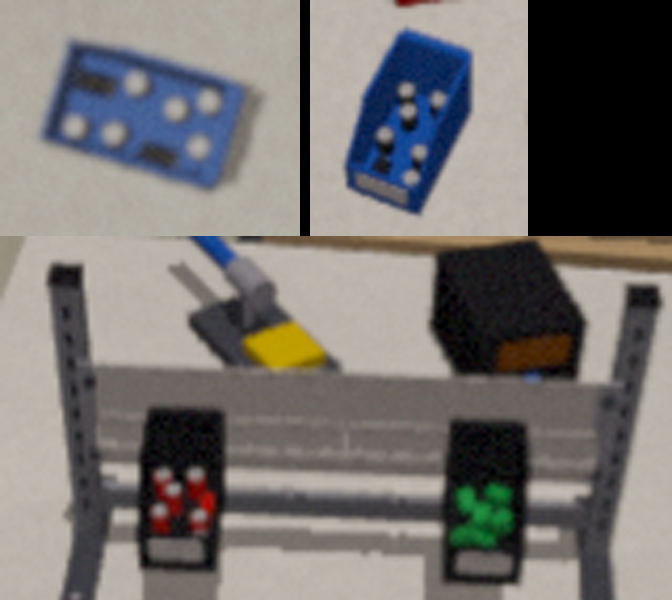

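The crop shows the blue bin with its label (hopper front) towards +y, so its back already faces the rail, and the gap between the black bins is free. Next I fit the stand frame and the rail heights.

Run:
```python
from h import *
w=np.load('pics/w0.npz')
for n in 'ts':
    P=w[n].reshape(-1,3); P=P[np.isfinite(P).all(1)]
    m=(P[:,0]>380)&(P[:,0]<740)&(P[:,1]<-280)&(P[:,1]>-345)&(P[:,2]>185-(0))&(P[:,2]<235)
    R=P[m]; 
    for _ in range(4):
        k=np.polyfit(R[:,0],R[:,1],1); e=R[:,1]-np.polyval(k,R[:,0]); R=R[abs(e)<max(2.5*e.std(),2)]
    print(n,'sheet',len(R),k,'std',e.std().round(2),'z',np.percentile(R[:,2],[1,99]).round())
    yaw=np.arctan(k[0]); ey=np.array([np.cos(yaw),np.sin(yaw)]); ex=np.array([ey[1],-ey[0]])
    # ends: uprights z>225
    U=P[(P[:,2]>215)&(P[:,1]<-270)&(P[:,1]>-380)&(P[:,0]>280)&(P[:,0]<820)&(P[:,2]<300)]
    mid=U[:,:2]@ey; lo,hi=mid[mid<mid.mean()],mid[mid>mid.mean()]
    print('uprights',np.percentile(lo,[2,50,98]).round(1),np.percentile(hi,[2,50,98]).round(1),'yaw deg',np.degrees(yaw).round(2))
    c=(np.median(lo)+np.median(hi))/2
    x0=0; off=np.array([0,k[1]])@ex
    sx=P[:,:2]@ex-off; sy=P[:,:2]@ey-c
    o=ex*off+ey*c; print('origin',o.round(1))
    z=P[:,2]
    # cross section
    g=(abs(sy)<70)&(sx>-25)&(sx<12)&(z>60)
    for zz in range(84,230,4):
        s=sx[g&(abs(z-zz)<2)]
        if len(s): print(zz,len(s),np.percentile(s,[5,50,95]).round(1),end=' | ')
    print()
    for s0 in (-132,132):
        b=(abs(sy-s0)<50)&(sx<-15)&(sx>-130)&(z>60); B=np.c_[sx,sy,z][b]
        print('bin',s0,len(B),'sy',np.percentile(B[:,1],[1,2,98,99]).round(1),'sx',np.percentile(B[:,0],[1,99]).round(1))
        for a in range(-70,-0,10):
            t=B[(B[:,0]>a)&(B[:,0]<a+10)]
            if len(t): print(a,np.percentile(t[:,2],[90,97]).round(1),end=' ')
        print()
```

```text
t sheet 499 [ 6.76661370e-02 -3.47785181e+02] std 1.07 z [185. 202.]
uprights [288.4 303.1 315.1] [743.6 753.8 769.6] yaw deg 3.87
origin [ 550.6 -310.5]
108 2 [-6.8 -6.5 -6.2] | 112 18 [-8.2 -7.7 -6.6] | 116 32 [-8.4 -7.5 -6.2] | 120 45 [-8.5 -6.8 -5.5] | 124 68 [-8.3 -6.1 -3.2] | 128 58 [-7.  -4.7 -2.7] | 132 25 [-6.5 -4.7 -0.5] | 136 2 [-5.7 -4.5 -3.2] | 140 13 [-7.  -1.4  1.9] | 144 73 [-7.7 -1.4  2. ] | 148 79 [-8.2 -1.9  1.7] | 152 84 [-8.5 -5.3  2.1] | 156 58 [-8.6 -1.4  2. ] | 160 21 [-2.5 -1.1  0.5] | 164 27 [-1.5 -0.6  0. ] | 168 36 [-1.7 -0.7  0.3] | 172 37 [-2.  -0.8  0.4] | 176 34 [-1.9 -0.8  0.1] | 180 42 [-1.8 -0.7  0.4] | 184 36 [-2.2 -0.8  0.2] | 188 37 [-1.8 -0.7  0.2] | 192 37 [-1.9 -0.8  0.4] | 196 63 [-1.7 -0.3  2.3] | 200 51 [-1.4  0.1  1.3] | 204 1 [0.2 0.2 0.2] | 
bin -132 1217 sy [-148.4 -147.8  -83.9  -83.8] sx [-118.2  -16.1]
-70 [159.1 161.8] -60 [160.2 163.5] -50 [159.6 162.1] -40 [159.3 162.6] -30 [156.  161.9] -20 [159.9 161.9] 
bin 132 1263 sy [100.6 100.9 164.9 165.7] sx [-115.5  -16.3]
-70 [159.  161.7] -60 [158.3 161. ] -50 [158.  160.4] -40 [159.7 
[... 585 characters left out ...]
-10.9  -3.6   6.7] | 156 70 [-9.6  0.9  6.7] | 160 27 [-0.2  2.2  6.7] | 164 39 [-1.3  2.8  7.4] | 168 38 [-1.6  2.2  6.1] | 172 32 [-2.5  2.3  5.8] | 176 35 [-2.   2.1  5.6] | 180 36 [-3.1  0.2  4.4] | 184 33 [-2.3  0.4  4.1] | 188 37 [-4.7 -0.5  3.1] | 192 45 [-2.7  0.   3.9] | 196 37 [-2.8  0.2  4.2] | 200 15 [-5.2 -1.9  0.2] | 204 1 [-4.5 -4.5 -4.5] | 
bin -132 499 sy [-150.2 -149.8  -86.3  -86.2] sx [-117.4  -16.3]
-70 [161.2 162.7] -60 [130.7 153.6] -50 [160.7 162.2] -40 [136.3 159.6] -30 [140.7 162. ] -20 [160.  162.5] 
bin 132 513 sy [ 99.8  99.9 162.7 163.4] sx [-117.9  -16. ]
-70 [159.9 161.6] -60 [160.6 161.8] -50 [130.1 160.8] -40 [156.6 162.3] -30 [149.8 161.9] -20 [156.  163.1]
```

Measured values:

| What | Value |
|---|---|
| Louvre edge | z≈155 (black bin tops at 161 = edge + 6; bead at 113–121 agrees) |
| Stand origin | ≈(551,−310), yaw 3.8° |
| Gap between black bins | y −84 to +101, middle +8 |
| Blue bin centre | ≈(597,205), back direction −105° |

Next I work out the approach move.

```bash
cat >> h.py <<'E'
from scipy.spatial.transform import Rotation as Ro
def rel(pos,yaw_y):
    "shift (cm) and turn (deg) in tool axes to reach world pos, tool down, tool y at world angle yaw_y deg"
    s=bot.sense(); q=s['eef_rot']; R=Ro.from_quat([q[1],q[2],q[3],q[0]])
    a=np.radians(yaw_y); y=np.array([np.cos(a),np.sin(a),0]); z=np.array([0,0,-1.]); x=np.cross(y,z)
    Rt=Ro.from_matrix(np.c_[x,y,z]); d=R.inv().apply(np.array(pos)-s['eef_pos'])/10
    print('t',s['time_s'],'pos',s['eef_pos'].round(1),'F',s['wrist_force'].round(2),'op',round(s['opening'],1),'shift',d.round(2),'turn',np.degrees((R.inv()*Rt).as_rotvec()).round(2))
E
python3 -c "
from h import *
rel([596.5,202,170],-15.2); rel([596.5,202,55],-15.2)"
```

```text
t 0.1 pos [184.2 491.3 240.1] F [-0.53  0.21 -0.4 ] op 91.5 shift [-48.77 -12.6    7.02] turn [-7.000e-02  5.000e-02  8.464e+01]
t 0.1 pos [184.2 491.3 240.1] F [-0.53  0.21 -0.4 ] op 91.5 shift [-48.77 -12.58  18.52] turn [-7.000e-02  5.000e-02  8.464e+01]
```

>>> {"op": "move_arm", "data": {"moves": [[[-48.8, -12.6, 4], [0, 0, 84.6], 1], [[-48.8, -12.6, 4], [0, 0, 84.6], 1], [[-48.8, -12.6, 4], [0, 0, 84.6], 1], [[-48.8, -12.6, 4], [0, 0, 84.6], 1], [[-48.8, -12.6, 4], [0, 0, 84.6], 1], [[-48.8, -12.6, 7], [0, 0, 84.6], 1], [[-48.8, -12.6, 7], [0, 0, 84.6], 1], [[-48.8, -12.6, 7], [0, 0, 84.6], 1], [[-48.8, -12.6, 7], [0, 0, 84.6], 1], [[-48.8, -12.6, 7], [0, 0, 84.6], 1], [[-48.8, -12.6, 7], [0, 0, 84.6], 1], [[-48.8, -12.6, 7], [0, 0, 84.6], 1]], "grip_force": 25}}

```text
time_s: 1.1
eef_pos: [590.6, 206.0, 171.5]
eef_rot: [-0.0, 0.796, 0.605, -0.0]
wrist_force: [0.9, -0.4, 0.3]
opening: 92.4
```

>>> {"op": "move_arm", "data": {"moves": [[[0, 0, 0], [0, 0, 0], 1], [[0, 0, 0], [0, 0, 0], 1], [[0, 0, 0], [0, 0, 0], 1]]}}

```text
time_s: 1.35
eef_pos: [588.9, 207.5, 171.7]
eef_rot: [-0.001, 0.794, 0.608, -0.001]
wrist_force: [-0.2, -0.3, -0.3]
opening: 91.6
```

```bash
python3 -c "
from h import *
rel([596.5,202,170],-15.2); rel([596.5,202,55],-15.2)
p,d=snap('side','s1'); cv2.imwrite('pics/s1c.png',cv2.resize(p[130:290,230:430,::-1],None,fx=3.5,fy=3.5,interpolation=cv2.INTER_CUBIC))"
```

```text
t 1.35 pos [588.9 207.5 171.7] F [-0.22 -0.3  -0.3 ] op 91.6 shift [-0.33  0.88  0.17] turn [-0.1   0.02  0.05]
t 1.35 pos [588.9 207.5 171.7] F [-0.22 -0.3  -0.3 ] op 91.6 shift [-0.33  0.9  11.67] turn [-0.1   0.02  0.05]
```

View pics/s1c.png

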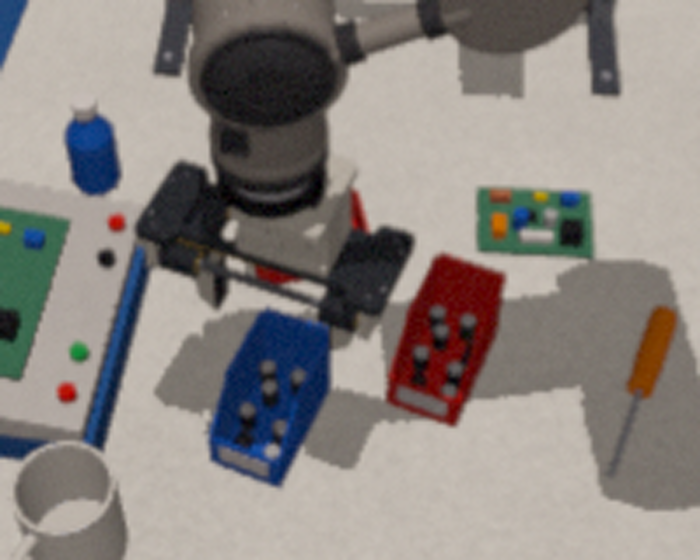

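The gripper hangs over the blue bin (crop 270,390), jaws astride it, with clear space to the red bin. Descending with the correction.

>>> {"op": "move_arm", "data": {"moves": [[[-0.3, 0.9, 0.5], [0, 0, 0], 1], [[-0.3, 0.9, 3], [0, 0, 0], 1], [[-0.3, 0.9, 6], [0, 0, 0], 1], [[-0.3, 0.9, 9], [0, 0, 0], 1], [[-0.3, 0.9, 11], [0, 0, 0], 1], [[-0.3, 0.9, 11.7], [0, 0, 0], 1], [[-0.3, 0.9, 11.7], [0, 0, 0], 1], [[-0.3, 0.9, 11.7], [0, 0, 0], 0.3], [[-0.3, 0.9, 11.7], [0, 0, 0], -1], [[-0.3, 0.9, 11.7], [0, 0, 0], -1], [[-0.3, 0.9, 11.7], [0, 0, 0], -1], [[-0.3, 0.9, 11.7], [0, 0, 0], -1]], "grip_force": 25}}

```text
time_s: 2.4
eef_pos: [597.9, 202.5, 56.5]
eef_rot: [0.0, 0.794, 0.608, 0.001]
wrist_force: [0.2, -0.3, 5.1]
opening: 63.6
```

>>> {"op": "move_arm", "data": {"moves": [[[0, 0, 0], [0, 0, 0], -1], [[0, 0, 0], [0, 0, 0], -1], [[0, 0, 0], [0, 0, 0], -1], [[0, 0, 0], [0, 0, 0], -1]]}}

```text
time_s: 2.73
eef_pos: [597.9, 202.5, 56.5]
eef_rot: [0.0, 0.794, 0.608, 0.001]
wrist_force: [-0.4, -0.5, 5.9]
opening: 63.7
```

>>> {"op": "move_arm", "data": {"moves": [[[0, 0, -0.3], [0, 0, 0], -1], [[0, 0, -1], [0, 0, 0], -1], [[0, 0, -2], [0, 0, 0], -1], [[0, 0, -4], [0, 0, 0], -1], [[0, 0, -6], [0, 0, 0], -1], [[0, 0, -8], [0, 0, 0], -1], [[0, 0, -10], [0, 0, 0], -1], [[0, 0, -11.5], [0, 0, 0], -1], [[0, 0, -12.5], [0, 0, 0], -1], [[0, 0, -13], [0, 0, 0], -1], [[0, 0, -13], [0, 0, 0], -1], [[0, 0, -13], [0, 0, 0], -1]]}}

```text
time_s: 3.73
eef_pos: [596.9, 202.3, 184.8]
eef_rot: [-0.0, 0.794, 0.608, -0.0]
wrist_force: [0.3, -0.4, -3.6]
opening: 64.1
```

Run:
```python
from h import *
o=np.array([551,-310]); a=np.radians(3.8); ex=np.array([np.sin(a),-np.cos(a)]); ey=np.array([np.cos(a),np.sin(a)])
for sx in (-130,): rel(list(o+sx*ex+8*ey)+[186.],3.8)
p,d=snap('side','s2'); cv2.imwrite('pics/s2c.png',cv2.resize(p[130:290,230:430,::-1],None,fx=3.5,fy=3.5,interpolation=cv2.INTER_CUBIC))
```

```text
t 3.7333 pos [596.9 202.3 184.8] F [ 0.26 -0.41 -3.6 ] op 64.1 shift [-38.09   5.49  -0.11] turn [-6.000e-02  1.000e-02 -1.896e+01]
```

View pics/s2c.png

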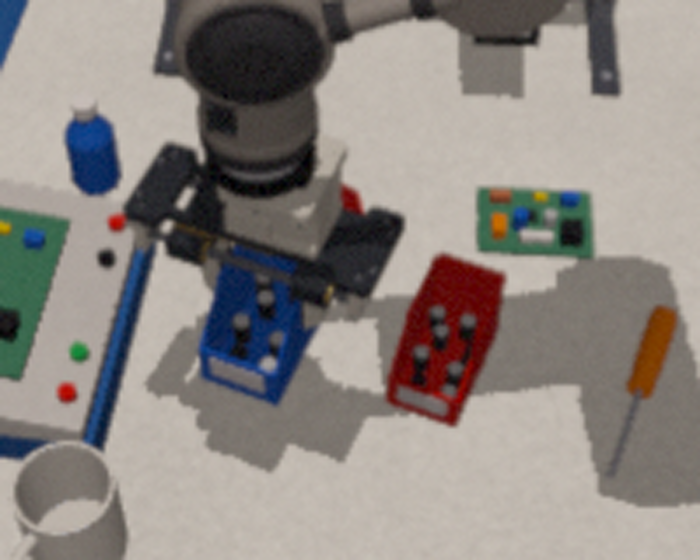

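The bin is held and level (crop 255,330), weighing about 3 N. Carrying it to stand in front of the gap.

>>> {"op": "move_arm", "data": {"moves": [[[-1, 0.1, 0], [0, 0, 0], -1], [[-3, 0.4, 0], [0, 0, -1], -1], [[-6, 0.8, -0.1], [0, 0, -3], -1], [[-9, 1.3, -0.1], [0, 0, -5], -1], [[-12, 1.7, -0.1], [0, 0, -7], -1], [[-15, 2.2, -0.1], [0, 0, -9], -1], [[-18, 2.6, -0.1], [0, 0, -11], -1], [[-21, 3, -0.1], [0, 0, -13], -1], [[-24, 3.5, -0.1], [0, 0, -15], -1], [[-27, 3.9, -0.1], [0, 0, -17], -1], [[-30, 4.3, -0.1], [0, 0, -19], -1], [[-32, 4.6, -0.1], [0, 0, -19], -1]]}}

```text
time_s: 4.78
eef_pos: [556.6, -121.7, 185.5]
eef_rot: [-0.001, 0.683, 0.73, -0.001]
wrist_force: [0.6, -0.1, -3.6]
opening: 63.5
```

>>> {"op": "move_arm", "data": {"moves": [[[-1.5, 0, 0], [0, 0, 0], -1], [[-3, 0, 0], [0, 0, 0], -1], [[-4, 0, 0], [0, 0, 0], -1], [[-4.8, 0, 0], [0, 0, 0], -1], [[-5, 0, 0], [0, 0, 0], -1], [[-5, 0, 0], [0, 0, 0], -1], [[-5, 0, 0], [0, 0, 0], -1], [[-5, 0, 0], [0, 0, 0], -1]]}}

```text
time_s: 5.45
eef_pos: [561.5, -167.5, 186.4]
eef_rot: [-0.0, 0.683, 0.731, 0.0]
wrist_force: [-0.3, -1.1, -2.2]
opening: 64.2
```

Run:
```python
from h import *
o=np.array([551,-310]); a=np.radians(3.8); ex=np.array([np.sin(a),-np.cos(a)]); ey=np.array([np.cos(a),np.sin(a)])
s=bot.sense(); v=s['eef_pos'][:2]-o; print('TCP in stand',v@ex,v@ey)
rel(list(o-90*ex+8*ey)+[165.],3.8)
for n in('side','top'):
    p,d=snap(n,n+'3'); W=world(n,d); np.savez('pics/w3'+n,W=W)
    q=p.astype(int); m=(q[...,2]>1.5*q[...,0])&(q[...,2]>q[...,1]*1.3)&(q[...,2]>40)&(W[...,1]<-100)&(W[...,1]>-300)&(abs(W[...,0]-555)<70)&(W[...,2]>90)
    P=W[m]; L=(P[:,:2]-o)@np.c_[ex,ey]; print(n,m.sum(),'sx',np.percentile(L[:,0],[1,50,99]).round(1),'sy',np.percentile(L[:,1],[1,50,99]).round(1),'z',np.percentile(P[:,2],[1,99]).round(1))
T=np.load('pics/top3.npz')['p'];S=np.load('pics/side3.npz')['p']
A=cv2.resize(T[120:310,370:530,::-1],None,fx=2.4,fy=2.4,interpolation=cv2.INTER_CUBIC);B=cv2.resize(S[60:220,250:430,::-1],None,fx=2.3,fy=2.3,interpolation=cv2.INTER_CUBIC)
c=np.zeros((max(A.shape[0],B.shape[0]),A.shape[1]+B.shape[1],3),np.uint8);c[:A.shape[0],:A.shape[1]]=A;c[:B.shape[0],A.shape[1]:]=B;cv2.imwrite('pics/c3.png',c);print(c.shape)
```

```text
TCP in stand -141.49718294898207 19.874627687711783
t 5.45 pos [ 561.5 -167.5  186.4] F [-0.27 -1.09 -2.22] op 64.2 shift [-5.15 -1.2   2.13] turn [-0.01 -0.02  0.11]
side 549 sx [-201.7 -120.9  -89.8] sy [-12.   19.9  51.2] z [130.1 257.7]
top 315 sx [-198.3 -171.  -148.2] sy [-11.1  20.4  47.5] z [127.6 199.2]
(456, 798, 3)
```

View pics/c3.png

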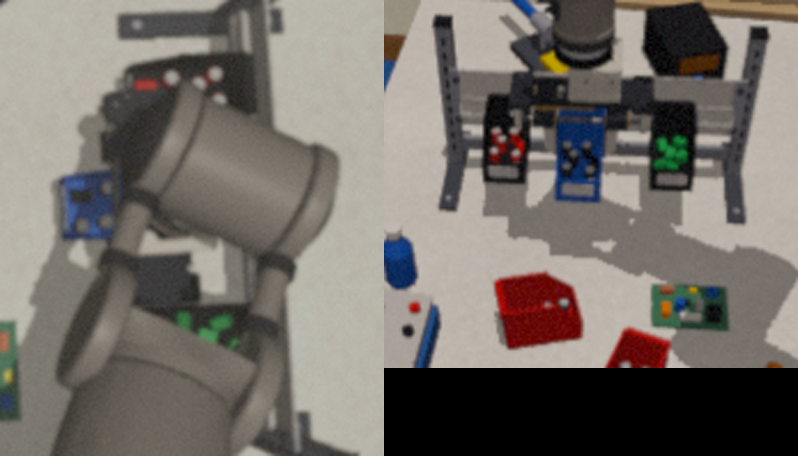

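Bin front at stand x ≈ −199, so c ≈ −144 and the lip ≈ −87. sy is 20 and must go to 8, with c ≈ TCP z − 16.5. Next I centre the bin and drop to a lip height of ~163 (8 above the louvre edge), stopping ~15 mm short of contact.

>>> {"op": "move_arm", "data": {"moves": [[[0, -0.4, 0.5], [0, 0, 0], -1], [[0, -0.9, 1.3], [0, 0, 0], -1], [[-0.5, -1.2, 2.2], [0, 0, 0.1], -1], [[-1.3, -1.2, 2.9], [0, 0, 0.1], -1], [[-2.3, -1.2, 3.3], [0, 0, 0.1], -1], [[-3.3, -1.2, 3.3], [0, 0, 0.1], -1], [[-4.3, -1.2, 3.3], [0, 0, 0.1], -1], [[-5.2, -1.2, 3.3], [0, 0, 0.1], -1], [[-5.8, -1.2, 3.3], [0, 0, 0.1], -1], [[-6.1, -1.2, 3.3], [0, 0, 0.1], -1], [[-6.1, -1.2, 3.3], [0, 0, 0.1], -1], [[-6.1, -1.2, 3.3], [0, 0, 0.1], -1]]}}

```text
time_s: 6.55
eef_pos: [553.5, -230.0, 153.5]
eef_rot: [-0.0, 0.684, 0.73, 0.0]
wrist_force: [0.1, 0.4, -3.4]
opening: 63.9
```

```bash
cat >> h.py <<'E'
o=np.array([551,-310]); a=np.radians(3.8); ex=np.array([np.sin(a),-np.cos(a)]); ey=np.array([np.cos(a),np.sin(a)])
def st():
    s=bot.sense(); v=s['eef_pos'][:2]-o; F=s['wrist_force']; print('t',s['time_s'],'TCP stand',(v@ex).round(1),(v@ey).round(1),s['eef_pos'][2].round(1),'F stand',(F[:2]@ex).round(2),(F[:2]@ey).round(2),F[2].round(2),'M',s['moment'].round(2),'op',round(s['opening'],1))
def crop(tag,fx=4):
    p,d=snap('side',tag); W=world('side',d); q=p.astype(int); P=W[(q[...,2]>1.5*q[...,0])&(q[...,2]>q[...,1]*1.3)&(q[...,2]>40)&(W[...,1]<-150)&(W[...,1]>-330)&(abs(W[...,0]-555)<60)&(W[...,2]>60)&(W[...,2]<170)]
    L=(P[:,:2]-o)@np.c_[ex,ey]; print('bin sx',np.percentile(L[:,0],[1,99]).round(1),'sy',np.percentile(L[:,1],[1,99]).round(1),'z',np.percentile(P[:,2],[1,99]).round(1))
    cv2.imwrite(f'pics/{tag}c.png',cv2.resize(p[60:170,260:420,::-1],None,fx=fx,fy=fx,interpolation=cv2.INTER_CUBIC))
E
python3 -c "
from h import *
st(); crop('s4')"
```

```text
t 6.55 TCP stand -79.6 7.8 153.5 F stand -0.43 0.08 -3.44 M [-0.07  0.02 -0.01] op 63.9
bin sx [-139.6  -27.8] sy [-22.6  38.7] z [ 96.8 168.8]
```

View pics/s4c.png

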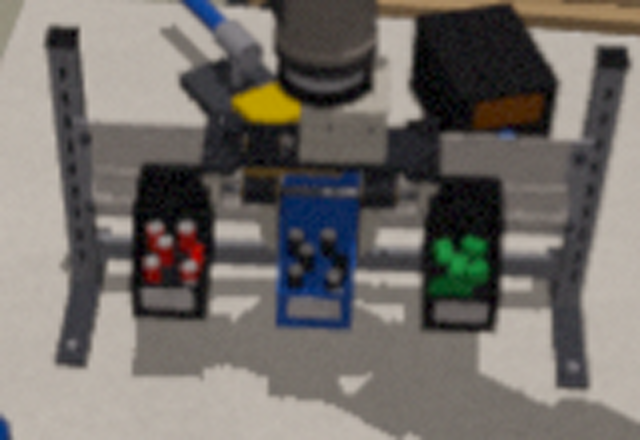

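The blue bin sits mid-gap (crop 317,250), square, with c ≈ 137 high and about 22 mm short of contact. I creep in at about 10 mm/s.

>>> {"op": "move_arm", "data": {"moves": [[[-0.15, 0, 0], [0, 0, 0], -1], [[-0.3, 0, 0], [0, 0, 0], -1], [[-0.45, 0, 0], [0, 0, 0], -1], [[-0.6, 0, 0], [0, 0, 0], -1], [[-0.75, 0, 0], [0, 0, 0], -1], [[-0.9, 0, 0], [0, 0, 0], -1], [[-1.0, 0, 0], [0, 0, 0], -1], [[-1.1, 0, 0], [0, 0, 0], -1], [[-1.2, 0, 0], [0, 0, 0], -1], [[-1.3, 0, 0], [0, 0, 0], -1], [[-1.4, 0, 0], [0, 0, 0], -1], [[-1.5, 0, 0], [0, 0, 0], -1]]}}

```text
time_s: 7.6
eef_pos: [554.5, -245.1, 153.4]
eef_rot: [-0.0, 0.684, 0.73, 0.0]
wrist_force: [0.0, 0.7, -2.9]
opening: 64.0
```

>>> {"op": "move_arm", "data": {"moves": [[[-0.08, 0, 0], [0, 0, 0], -1], [[-0.16, 0, 0], [0, 0, 0], -1], [[-0.24, 0, 0], [0, 0, 0], -1], [[-0.32, 0, 0], [0, 0, 0], -1], [[-0.4, 0, 0], [0, 0, 0], -1]]}}

```text
time_s: 8.02
eef_pos: [554.7, -249.1, 153.4]
eef_rot: [0.0, 0.684, 0.73, 0.0]
wrist_force: [-0.2, 0.7, -3.2]
opening: 64.3
```

>>> {"op": "move_arm", "data": {"moves": [[[-0.06, 0, 0], [0, 0, 0], -1], [[-0.12, 0, 0], [0, 0, 0], -1], [[-0.18, 0, 0], [0, 0, 0], -1]]}}

```text
time_s: 8.27
eef_pos: [554.9, -250.9, 153.3]
eef_rot: [-0.0, 0.684, 0.73, 0.0]
wrist_force: [0.3, 0.5, -2.5]
opening: 63.9
```

```bash
python3 -c "
from h import *
st()"
```

```text
t 8.2667 TCP stand -58.7 7.8 153.3 F stand -0.49 0.35 -2.53 M [-0.13  0.1   0.01] op 63.9
```

>>> {"op": "move_arm", "data": {"moves": [[[-0.06, 0, 0], [0, 0, 0], -1], [[-0.12, 0, 0], [0, 0, 0], -1], [[-0.18, 0, 0], [0, 0, 0], -1]]}}

```text
time_s: 8.52
eef_pos: [554.9, -251.8, 153.4]
eef_rot: [-0.001, 0.684, 0.73, 0.0]
wrist_force: [-1.2, 5.5, -0.1]
opening: 63.7
```

>>> {"op": "move_arm", "data": {"moves": [[[-0.05, 0, 0], [0, 0, 0], -1], [[-0.1, 0, 0], [0, 0, 0], -1]]}}

```text
time_s: 8.68
eef_pos: [554.9, -251.8, 153.5]
eef_rot: [-0.001, 0.683, 0.73, 0.001]
wrist_force: [-1.4, 9.5, 1.3]
opening: 63.6
```

Contact came at TCP sx ≈ −57.7, within 0.2 mm of where the back face should meet the louvre. I ease the push to ~5 N and go down at ~8 mm/s.

>>> {"op": "move_arm", "data": {"moves": [[[0.1, 0, 0], [0, 0, 0], -1], [[0.1, 0, 0.06], [0, 0, 0], -1], [[0.1, 0, 0.12], [0, 0, 0], -1], [[0.1, 0, 0.18], [0, 0, 0], -1], [[0.1, 0, 0.24], [0, 0, 0], -1], [[0.1, 0, 0.3], [0, 0, 0], -1], [[0.1, 0, 0.36], [0, 0, 0], -1]]}}

```text
time_s: 9.27
eef_pos: [555.2, -251.8, 150.0]
eef_rot: [-0.0, 0.683, 0.73, 0.001]
wrist_force: [-0.0, 7.0, 0.7]
opening: 63.9
```

>>> {"op": "move_arm", "data": {"moves": [[[0, 0, 0.06], [0, 0, 0], -1], [[0, 0, 0.12], [0, 0, 0], -1], [[0, 0, 0.18], [0, 0, 0], -1], [[0, 0, 0.24], [0, 0, 0], -1], [[0, 0, 0.3], [0, 0, 0], -1]]}}

```text
time_s: 9.68
eef_pos: [555.2, -251.8, 147.1]
eef_rot: [-0.0, 0.683, 0.73, 0.001]
wrist_force: [-0.5, 5.8, 0.7]
opening: 64.2
```

```bash
python3 -c "
from h import *
st()"
```

```text
t 9.6833 TCP stand -57.8 8.1 147.1 F stand -5.87 -0.11 0.72 M [0.81 0.06 0.19] op 64.2
```

>>> {"op": "move_arm", "data": {"moves": [[[0, 0, 0.06], [0, 0, 0], -1], [[0, 0, 0.12], [0, 0, 0], -1], [[0, 0, 0.18], [0, 0, 0], -1], [[0, 0, 0.24], [0, 0, 0], -1]]}}

```text
time_s: 10.02
eef_pos: [555.2, -251.7, 144.7]
eef_rot: [-0.0, 0.683, 0.73, 0.001]
wrist_force: [-0.2, 6.2, 1.8]
opening: 63.9
```

>>> {"op": "move_arm", "data": {"moves": [[[0, 0, 0.06], [0, 0, 0], -1], [[0, 0, 0.12], [0, 0, 0], -1], [[0, 0, 0.18], [0, 0, 0], -1], [[0, 0, 0.24], [0, 0, 0], -1]]}}

```text
time_s: 10.35
eef_pos: [555.3, -251.7, 142.3]
eef_rot: [-0.0, 0.683, 0.73, 0.001]
wrist_force: [1.0, 6.6, 1.6]
opening: 63.4
```

>>> {"op": "move_arm", "data": {"moves": [[[0, 0, 0.06], [0, 0, 0], -1], [[0, 0, 0.12], [0, 0, 0], -1], [[0, 0, 0.18], [0, 0, 0], -1]]}}

```text
time_s: 10.6
eef_pos: [555.3, -251.7, 140.5]
eef_rot: [-0.0, 0.683, 0.73, 0.001]
wrist_force: [0.3, 6.3, 0.9]
opening: 63.3
```

>>> {"op": "move_arm", "data": {"moves": [[[0, 0, 0.06], [0, 0, 0], -1], [[0, 0, 0.12], [0, 0, 0], -1], [[0, 0, 0.18], [0, 0, 0], -1]]}}

```text
time_s: 10.85
eef_pos: [555.3, -251.8, 138.7]
eef_rot: [-0.0, 0.683, 0.73, 0.001]
wrist_force: [-0.1, 5.8, 0.9]
opening: 63.9
```

>>> {"op": "move_arm", "data": {"moves": [[[0, 0, 0.06], [0, 0, 0], -1], [[0, 0, 0.12], [0, 0, 0], -1], [[0, 0, 0.18], [0, 0, 0], -1]]}}

```text
time_s: 11.1
eef_pos: [555.3, -251.7, 136.9]
eef_rot: [-0.0, 0.683, 0.73, 0.001]
wrist_force: [0.2, 7.0, 1.2]
opening: 64.0
```

>>> {"op": "move_arm", "data": {"moves": [[[0, 0, 0.06], [0, 0, 0], -1], [[0, 0, 0.12], [0, 0, 0], -1]]}}

```text
time_s: 11.27
eef_pos: [555.3, -251.7, 136.3]
eef_rot: [-0.0, 0.683, 0.73, 0.001]
wrist_force: [-2.4, 7.1, 8.2]
opening: 64.0
```

It landed at TCP z 136.3, which matches the pocket floor (a landing on the tongue's top would have come at ~145). I test the catch with a gentle forward pull.

>>> {"op": "move_arm", "data": {"moves": [[[0, 0, 0], [0, 0, 0], -1], [[0, 0, 0], [0, 0, 0], -1], [[0, 0, 0], [0, 0, 0], -1], [[0.08, 0, 0], [0, 0, 0], -1], [[0.16, 0, 0], [0, 0, 0], -1], [[0.24, 0, 0], [0, 0, 0], -1], [[0.3, 0, 0], [0, 0, 0], -1], [[0.36, 0, 0], [0, 0, 0], -1], [[0.42, 0, 0], [0, 0, 0], -1], [[0.42, 0, 0], [0, 0, 0], -1]]}}

```text
time_s: 12.1
eef_pos: [555.3, -250.5, 136.1]
eef_rot: [0.002, 0.684, 0.73, -0.001]
wrist_force: [0.4, -7.1, 2.8]
opening: 64.3
```

```bash
python3 -c "
from h import *
st();crop('s5')"
```

```text
t 12.1 TCP stand -59.1 8.2 136.1 F stand 7.13 -0.07 2.78 M [-1.36  0.12  0.17] op 64.3
bin sx [-119.1   -7. ] sy [-23.7  39.6] z [ 79.6 162.8]
```

View pics/s5c.png

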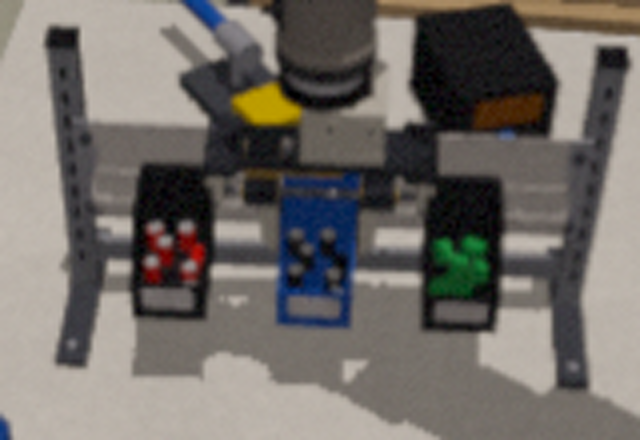

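The pull is held: −7 N after only 1.3 mm of play, so the lip is caught behind the tongue. The picture shows the blue bin at (317,250), level with the black ones. I unload the pull and open slowly.

>>> {"op": "move_arm", "data": {"moves": [[[-0.08, 0, 0], [0, 0, 0], -1], [[-0.17, 0, 0], [0, 0, 0], -1], [[-0.2, 0, 0], [0, 0, 0], -1], [[-0.2, 0, -0.05], [0, 0, 0], -1], [[-0.2, 0, -0.05], [0, 0, 0], -1], [[-0.2, 0, -0.05], [0, 0, 0], -1]], "grip_force": 10}}

```text
time_s: 12.65
eef_pos: [554.8, -250.4, 135.3]
eef_rot: [-0.0, 0.684, 0.73, -0.0]
wrist_force: [2.8, -4.2, -4.1]
opening: 64.1
```

>>> {"op": "move_arm", "data": {"moves": [[[0, 0, 0], [0, 0, 0], 0.39], [[0, 0, 0], [0, 0, 0], 0.42], [[0, 0, 0], [0, 0, 0], 0.45], [[0, 0, 0], [0, 0, 0], 0.5], [[0, 0, 0], [0, 0, 0], 0.55], [[0, 0, 0], [0, 0, 0], 0.6], [[0, 0, 0], [0, 0, 0], 0.7], [[0, 0, 0], [0, 0, 0], 0.8], [[0, 0, 0], [0, 0, 0], 0.8], [[0, 0, 0], [0, 0, 0], 0.8], [[0, 0, 0], [0, 0, 0], 0.8]]}}

```text
time_s: 13.57
eef_pos: [554.8, -250.4, 135.9]
eef_rot: [-0.0, 0.684, 0.73, 0.0]
wrist_force: [0.2, -0.5, -0.4]
opening: 82.5
```

```bash
python3 -c "
from h import *
st();crop('s6')"
```

```text
t 13.5667 TCP stand -59.2 7.8 135.9 F stand 0.49 0.13 -0.39 M [-0.12  0.04 -0.  ] op 82.5
bin sx [-117.8   -5.4] sy [-23.6  38.5] z [ 76.9 161.1]
```

View pics/s6c.png

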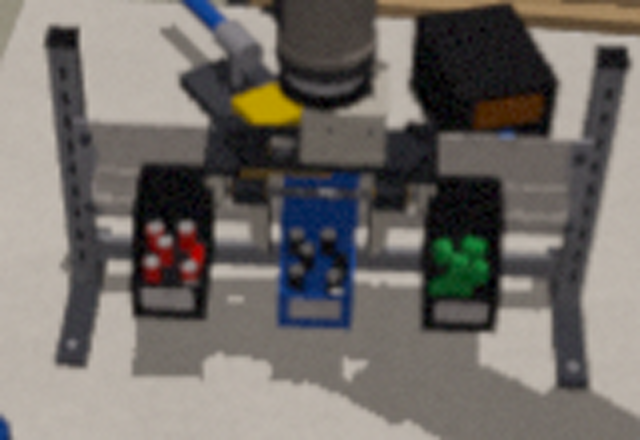

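The bin stays put with the fingers clear on both sides (wrist force ≈ 0). Retreating straight up, then back.

>>> {"op": "move_arm", "data": {"moves": [[[0, 0, -0.4], [0, 0, 0], 0.8], [[0, 0, -1], [0, 0, 0], 0.8], [[0, 0, -2], [0, 0, 0], 0.8], [[0, 0, -3], [0, 0, 0], 0.8], [[0, 0, -4.5], [0, 0, 0], 0.8], [[0, 0, -6], [0, 0, 0], 0.8], [[0, 0, -8], [0, 0, 0], 0.8], [[0, 0, -10], [0, 0, 0], 0.8], [[3, 0, -12], [0, 0, 0], 0.8], [[6, 0, -13], [0, 0, 0], 0.8], [[9, 0, -13], [0, 0, 0], 0.8], [[12, 0, -13], [0, 0, 0], 0.8]]}}

```text
time_s: 14.62
eef_pos: [547.2, -129.8, 268.3]
eef_rot: [0.002, 0.684, 0.73, 0.001]
wrist_force: [0.4, 0.6, -0.5]
opening: 82.5
```

>>> {"op": "move_arm", "data": {"moves": [[[3, 0, 0], [0, 0, 0], 0.8], [[6, 0, 0], [0, 0, 0], 0.8], [[9, 0, 0], [0, 0, 0], 0.8], [[12, 0, 0], [0, 0, 0], 0.8], [[15, 0, 0], [0, 0, 0], 0.8], [[18, 0, 0], [0, 0, 0], 0.8], [[20, 0, 0], [0, 0, 0], 0.8], [[20, 0, 0], [0, 0, 0], 0.8], [[20, 0, 0], [0, 0, 0], 0.8], [[20, 0, 0], [0, 0, 0], 0.8]]}}

```text
time_s: 15.45
eef_pos: [534.1, 68.3, 266.7]
eef_rot: [0.001, 0.684, 0.73, 0.0]
wrist_force: [-0.7, -1.3, 0.0]
opening: 82.2
```

Run:
```python
from h import *
st();crop('s7',3)
p,d=snap('top','t7');W=world('top',d); q=p.astype(int)
m=(q[...,2]>1.5*q[...,0])&(q[...,2]>q[...,1]*1.3)&(abs(W[...,0]-555)<60)&(W[...,1]<-150)&(W[...,1]>-330)&(W[...,2]>60)
P=W[m]; L=np.c_[(P[:,:2]-o)@np.c_[ex,ey],P[:,2]]; print(len(L),'top sx',np.percentile(L[:,0],[1,99]).round(1),'sy',np.percentile(L[:,1],[1,99]).round(1))
h=L[L[:,2]>152]
if len(h)>5: print('rim slope deg',np.degrees(np.polyfit(h[:,0],h[:,2],1)[0]).round(1)); print(cv2.minAreaRect(L[:,:2].astype(np.float32)))
a=cv2.imread('pics/s7c.png');b=cv2.resize(p[120:310,370:530,::-1],None,fx=1.9,fy=1.9);c=np.zeros((max(a.shape[0],b.shape[0]),a.shape[1]+b.shape[1],3),np.uint8);c[:a.shape[0],:a.shape[1]]=a;c[:b.shape[0],a.shape[1]:]=b;cv2.imwrite('pics/c7.png',c)
```

```text
t 15.45 TCP stand -378.6 8.3 266.7 F stand 1.25 -0.78 0.0 M [-0.06  0.07  0.01] op 82.2Traceback (most recent call last):
  File "<stdin>", line 2, in <module>
  File "h.py", line 25, in crop
    L=(P[:,:2]-o)@np.c_[ex,ey]; print('bin sx',np.percentile(L[:,0],[1,99]).round(1),'sy',np.percentile(L[:,1],[1,99]).round(1),'z',np.percentile(P[:,2],[1,99]).round(1))
                                               ~~~~~~~~~~~~~^^^^^^^^^^^^^^^
    return _quantile_unchecked(
        a, q, axis, out, overwrite_input, method, keepdims, weights)
    return _ureduce(a,
                    func=_quantile_ureduce_func,
    ...<5 lines>...
                    overwrite_input=overwrite_input,
                    method=method)
    r = func(a, **kwargs)
    result = _quantile(arr,
                       quantiles=q,
    ...<2 lines>...
                       out=out,
                       weights=wgt)
    slices_having_nans = np.isnan(arr[-1, ...])
                                  ~~~^^^^^^^^^
IndexError: index -1 is out of bounds for axis 0 with size 0
```

Nothing blue was seen there; the arm most likely hides the bin from the side camera now. I use the top view.

Run:
```python
from h import *
p,d=snap('top','t8');W=world('top',d); q=p.astype(int)
m=(q[...,2]>1.5*q[...,0])&(q[...,2]>q[...,1]*1.3)&(abs(W[...,0]-555)<60)&(W[...,1]<-150)&(W[...,1]>-330)&(W[...,2]>60)
P=W[m]; L=np.c_[(P[:,:2]-o)@np.c_[ex,ey],P[:,2]]; print(len(L))
if len(L):
  print('top sx',np.percentile(L[:,0],[1,99]).round(1),'sy',np.percentile(L[:,1],[1,99]).round(1)); h=L[L[:,2]>152]
  print('rim slope deg',len(h),np.degrees(np.polyfit(h[:,0],h[:,2],1)[0]).round(1),h[:,2].mean()); print(cv2.minAreaRect(L[:,:2].astype(np.float32)))
a=cv2.resize(cv2.imread('pics/s7.png')[40:240,220:460],None,fx=1.7,fy=1.7);b=cv2.resize(p[90:320,230:530,::-1],None,fx=1.3,fy=1.3)
c=np.zeros((max(a.shape[0],b.shape[0]),a.shape[1]+b.shape[1],3),np.uint8);c[:a.shape[0],:a.shape[1]]=a;c[:b.shape[0],a.shape[1]:]=b;cv2.imwrite('pics/c8.png',c);print(c.shape)
```

```text
890
top sx [-114.1   -3. ] sy [-24.   36.9]
rim slope deg 198 0.8 158.99273140880996
((-58.43820571899414, 5.771539688110352), (114.48217010498047, 65.79523468017578), 2.605422019958496)
(340, 798, 3)
```

View pics/c8.png

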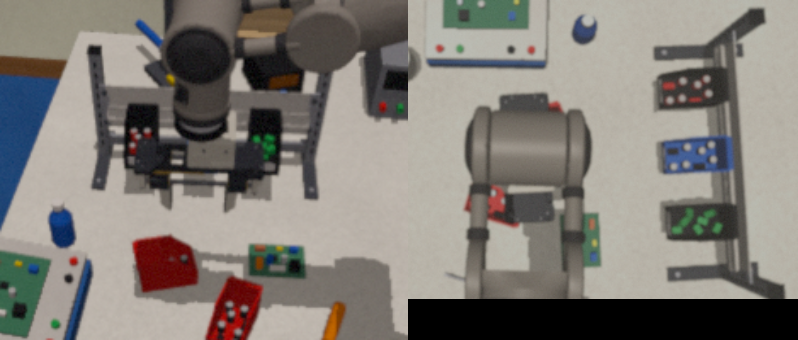

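The top view (right half) shows the blue bin hanging at (695,155) between the untouched black bins, with the arm well away. Handing in.

```bash
python3 -c "
from plant import bot
print(bot.finish_job())"
```

```text
the job is handed in; nothing more can be done
None
```

The blue bin is hanging on the louvred rail between the two black bins, and I handed the job in at about 15.5 s. The interface gives no verdict, so this rests on my own checks.

- **How it went in:** I gripped the bin across its sides and carried it to the gap. I pressed its back lightly against the rail: contact came within about 0.2 mm of the predicted spot, and the highest reading was 9.5 N. I then lowered it at about 7 mm/s until it landed at the pocket-floor height, with about 8 N at the wrist. A gentle forward pull met 7 N after 1.3 mm of play, so the lip was caught, and only then did I open the fingers.
- **Final top view:**
  - The bin spans −114 to −3 mm in front of the rail sheet.
  - It sits about 6 mm from the rail's middle.
  - Its rim slopes about 0.8° and sits at about 159 mm. It is about 2.6° off square.
  - The black bins look unmoved, and the arm is well clear with the wrist force near zero.
- **What failed or is less certain:**
  - My last side-camera check failed because the arm hid the bin, so I used the top view instead.
  - That view hides most bystanders or leaves them out of the crop. I did not re-measure any of them, but the arm's path stayed clear of them.
  - While I unloaded the pull before opening, a residual force of about 4 N remained, and it vanished on release without visible bin movement.

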